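# Lock the specimen basket into the ultrasonic cleaner

### The job

Take the basket that has two lugs and holds the two specimen mounts, hang it in the round collar on top of the ultrasonic cleaner with its lugs down the two open entry slots, then twist it clockwise (seen from above) until both lugs drop into the locking notches and it hangs level, and let go. Keep the basket upright with the mounts in it, and leave the other things on the bench where they stand.

Things in the scene. Friction and masses are not known exactly. Their poses are not given: they have to be found in the camera images.
- basket: The basket to be hung: round, perforated stainless steel, 90 mm outside diameter, 62 mm high to the rim, 0.35 to 0.53 kg loaded, standing upright on the bench, with a fixed upright handle. Origin at the centre of its underside, z up, x along the handle's grip, y through its two lugs. It is the same after a half turn.
- basket_grip (a point): Middle of this basket's grip, on its axis 112 mm above the underside; axes as the basket's. The grip is a straight black sleeve, 58 mm long along x, 12 mm thick along y and 16 mm high, to be pinched across y from above. Rods 5 mm thick, 41 mm from the axis, carry its ends; under it the basket is open down to the mounts.
- basket_lugs (a point): Point on the basket's axis at mid-height of its lugs, 49 mm above the underside, 63 mm below the middle of the grip; axes as the basket's. Two steel lugs stick out sideways along +y and -y, at right angles to the grip, to 61.5 mm from the axis; each is 14 mm wide and 10 mm high.
- collar_entry (a point): Centre of the fixed round steel collar on the white ultrasonic cleaner (200 x 250 mm), at cover level, 130 mm above the bench, z up. Collar wall: 37 mm high above the cover, radius 48.5 mm inside, 55 mm outside, over the deep empty tank. y points through the two opposite entry slots, 25 mm wide, open at the top; a lug let down one rests on a ledge, its mid-height then 20 mm above the cover.
- collar_lock (a point): Same point, y through the two locking notches, 0.87 rad clockwise (from above) from the entry slots. The ledge (15 mm above the cover) runs clockwise from slot to notch under a roof, underside at 30 mm. The notch is 21 mm wide, floor at 6 mm, with a stop wall beyond; a lug home in it has its mid-height 11 mm above the cover. Let go there, the basket drops in by its weight.
- mount1_center (a point): Centre of a loose black specimen mount lying in the basket: a disc 30 mm in diameter and 18 mm high with a small metal square on top.
- mount2_center (a point): Centre of the other such mount in the basket.
- plain_basket: Bystander: a like basket, 90 mm wide, with the same handle but no lugs and nothing in it; origin at the centre of its underside, 120 mm high.
- beaker: Bystander: steel beaker, 72 mm wide, 95 mm high; origin under its centre.
- reagent: Bystander: amber bottle, 62 mm wide, 135 mm high; origin under its centre.
- slide_box: Bystander: grey slide box, 175 x 100 x 32 mm; origin under its centre, x along its length.
- petri: Bystander: glass dish, 95 mm wide, 17 mm high; origin under its centre.
- forceps: Bystander: steel specimen forceps, 160 mm long and 9 mm high, lying flat along their x; origin under their middle.
There are look-alikes about, which are no part of the job. What is shaped like the basket but red is not meant.

How it is judged (in metres and radians):
On the way:
1. the lugs are down the entry slots, at the ledge (horizontal distance between basket_lugs and collar_entry below 0.008 m and z of basket_lugs in the frame of collar_entry between 0.016 and 0.027 m and angle between the y axis of basket_lugs and the y axis of collar_entry, either way round below 0.25 rad).
At the end, for the whole second after the job is handed in: The basket hangs at rest in the collar, both lugs home in the locking notches: its axis within 8 mm of the collar's, lug mid-height 6 to 14.5 mm above the cover (home is 11 mm, on the ledge 20 mm), lugs within 0.2 rad of the notches' line, tilted less than 0.12 rad, both mounts inside the basket (horizontal distance between basket_lugs and collar_lock below 0.008 m and z of basket_lugs in the frame of collar_lock between 0.006 and 0.0145 m and angle between the y axis of basket_lugs and the y axis of collar_lock, either way round below 0.2 rad and angle between basket_lugs's own z axis and vertical below 0.12 rad and linear speed of basket below 0.02 m/s and horizontal distance between each of mount1_center, mount2_center and basket_lugs below 0.042 m and z of mount1_center in the frame of basket_lugs between -0.05 and 0 m and z of mount2_center in the frame of basket_lugs between -0.05 and 0 m); the robot touches nothing.
It fails at once if the basket tipped over 0.6 rad (angle between basket_lugs's own z axis and vertical above 0.6 rad).
It fails at once if a bystander moved more than 30 mm (distance of any of plain_basket, beaker, reagent, slide_box, petri, forceps from where it was at the start of the episode above 0.03 m).
It also fails if it takes over 51 s, if anything falls off the work surface, if the arm or the gripper's body presses on something with over 40 N, if the wrist force passes 120 N, or if a joint passes its speed limit or range.

### The arm

A 6-joint arm with a two-finger parallel gripper is mounted at the origin on the work surface. World frame = base frame: x ahead of the robot, y to its left, z up, the work surface at z = 0. Lengths are in mm, angles in rad, forces in N, time in s.
With the tool pointing down it reaches from about 375 to 750 mm from the base axis. Payload 9 kg.
Tool frame: the origin (TCP) lies midway between the tips of the shut fingers; the grasp point (between the pads) lies 19 mm behind it (ctrl.grip_point_offset is the distance from the TCP to the grasp point, in mm); x points along the fingers, y is the direction in which the jaws open and shut, and the axes are right-handed (so a half turn about x gives the same grasp; the last joint's range is limited). The gripper opens to 85 mm and grips with 20 to 120 N. Pads are 22 mm wide; open, the fingers measure 114 mm over their backs; the gripper's body (76 mm by 85 mm) begins 54 mm behind the grasp point. The pads swing forward as they close: fully open they stand 13 mm farther back than shut.
Start: joints at [0.977, 0.104, 0.097, 1.564, 0, 1.353], TCP at [220.217, 558.159, 231.331] pointing down, gripper open.
Joint ranges: [-2.99, 2.99], [-0.84, 1.86], [-1.1, 1.16], [-1.84, 2.11], [-1.51, 1.56], [-3.14, 3.14]. Speed limits (rad/s): [2.22, 2.22, 2.57, 3.14, 3.14, 3.14].

### API

Orientations are given as [roll, pitch, yaw] about the fixed x, y, z axes, in that order (R = Rz(yaw) Ry(pitch) Rx(roll)).
In Python, from workcell import ctrl, get_image, camera_model gives the robot as it stands. The module is installed in compiled form; this text tells all that it offers.
- The arm moves only by the shell command python3 -m handwheel 'ROWS' [OPENING] [FORCE]. ROWS is JSON, a list of rows, each a list of 2 entries, a list of its own where there are three numbers: the shift along the tool's x, y, z in cm, then the turn, a rotation vector about the tool's x, y, z in degrees. In form: [[[dx, dy, dz], [ax, ay, az]], ...]. A call has 1 to 8 rows; each row shifts and turns the pose as measured when the row begins, along the tool's axes as they then stand; what a row does not reach is not made up. A row lasts 1/8 s, in which the tool goes at most 62.5 mm and 10.7 degrees, less where a joint would pass 70% of its speed; a pose out of reach is approached as far as the arm can. A call is refused whole if a number of a shift passes 6.25 or a number of a turn 10.7, either way. A call with a gripper value outside its range is refused whole. OPENING is the opening, from 0 (shut) to 1 (fully open), set as the call begins (- or left out, the last holds). The fingers move at their own pace and stop on an object; FORCE is the grip in N (left out, the last holds). Time passes only in rows, so rows that do not move let the fingers close. It gives the time, the measured TCP pose, the force and the opening at its end, in the units of the state.
- ctrl.state(): the state, without advancing time (a new reading comes with each control period).
- get_image(name): name is "scene" or "top" or "wrist"; returns the picture (480x640x3 uint8, red, green, blue); there is no depth.
- camera_model(name): a dict with "fx", "fy", "cx", "cy" (pixels), "pose" (4x4, takes a point from camera to world coordinates); the wrist camera has in their place "T_tool_cam" (4x4, takes a point from camera to tool coordinates, whose origin is the TCP and whose axes are the tool frame's). Camera axes: x right, y down, z forward; pixel columns grow to the right and rows downward; lengths in mm; the calibration is good to about 2 mm. A picture is of the moment at which its call begins: read the wrist's pose just before it. camera_model takes no time and is no camera call.
- ctrl.sign_off(): hands the job in, once; it reports no verdict.
The state is a dict: "time_s": time; "joint_pos": joint angles; "joint_velocities": joint speeds; "joint_efforts": joint torques, N m; "tool_pos": TCP position; "eef_rot": TCP orientation; "ft_force": force on the tool from outside, world axes, zero at the start; "moment": the same for the moment, N m; "gripper_width": finger opening in mm.
Only numpy, scipy, OpenCV 4.12 (cv2) and the standard library are available. Lean on these libraries where they do the work, as an engineer would, in place of code of your own. Each camera call takes 0.05 s, during which the arm holds its last target. There are 200 camera calls.

## Working session

There is one attempt and no reset: what is moved stays moved. The work goes in short steps, Python scripts to look and compute and a shell command to move; the robot and the scene stay as the last step left them, time stands still between calls to the robot, and variables do not carry over. Pictures are saved under pics/ and viewed, about 8 in all and at most 12, crops included, and the job is handed in when it is done.

```bash
mkdir -p pics
python3 - <<'E'
from workcell import ctrl,get_image,camera_model
import cv2,numpy as np
np.set_printoptions(precision=4,suppress=True)
print(ctrl.state())
for n in("scene","top"):
    cv2.imwrite(f"pics/{n}0.png",get_image(n)[:,:,::-1]); m=camera_model(n); print(n,m)
print(camera_model("wrist"))
E
```

```text
{'time_s': 0.0, 'joint_pos': array([ 0.9773,  0.1047,  0.0965,  1.5639, -0.    ,  1.3531]), 'joint_velocities': array([ 0.0003,  0.0006,  0.0003,  0.0004, -0.0008, -0.0005]), 'joint_efforts': array([ -0.001 , -55.6929,  50.365 ,   0.0168,  -0.0003,   0.    ]), 'tool_pos': array([220.0145, 557.8445, 230.5273]), 'eef_rot': array([-1.7824,  1.5695, -2.1582]), 'ft_force': array([ 0.2723, -0.1987,  0.6159]), 'moment': array([-0.0029, -0.0325, -0.0085]), 'gripper_width': 85.2782332363302}
scene {'fx': 442.03210422936127, 'fy': 442.03210422936127, 'cx': 314.18507271606376, 'cy': 245.93905796932032, 'pose': array([[ -0.6738,   0.6273,  -0.3904, 849.9885],
       [  0.7388,   0.5625,  -0.3712, 390.9047],
       [ -0.0133,  -0.5386,  -0.8425, 901.0123],
       [  0.    ,   0.    ,   0.    ,   1.    ]])}
top {'fx': 533.7966997974111, 'fy': 533.7966997974111, 'cx': 319.13480097975315, 'cy': 235.1865203668333, 'pose': array([[  -0.0094,   -0.9939,    0.1097,  316.7535],
       [  -0.9999,    0.0081,   -0.0121,   55.0925],
       [   0.0111,   -0.1098,   -0.9939, 1513.5975],
       [   0.    ,    0.    ,    0.    ,    1.    ]])}
{'fx': 375.5500591825255, 'fy': 375.5500591825255, 'cx': 322.45848387324133, 'cy': 234.8178462910527, 'T_tool_cam': array([[  -0.0003,   -0.2682,    0.9634, -143.8274],
       [   1.    ,   -0.0005,    0.0002,    0.0166],
       [   0.0004,    0.9634,    0.2682,  -67.6536],
       [   0.    ,    0.    ,    0.    ,    1.    ]])}
```

View pics/top0.png

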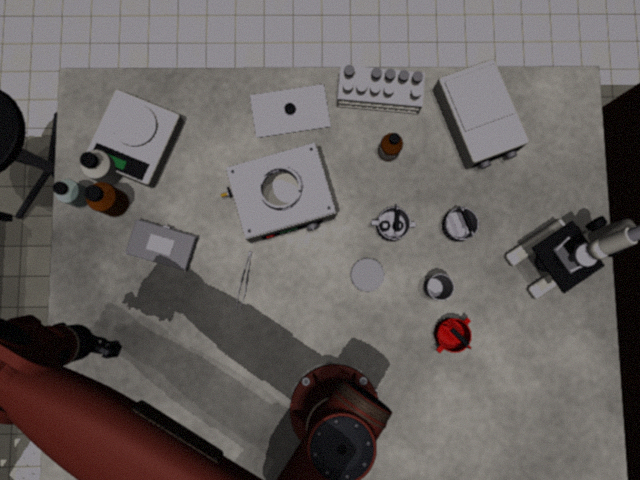

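View pics/scene0.png

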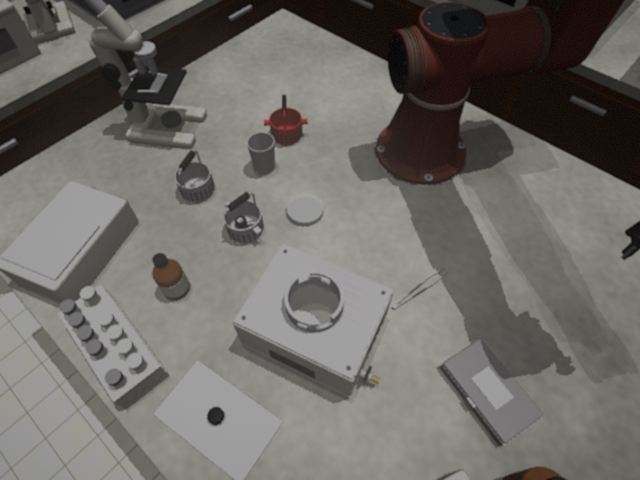

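The top view shows the lugged basket with mounts at about (391,223), the plain one at (460,223), the collar at about (282,187), and the red decoy at (453,334). Next I'll enlarge the collar and basket.

Run:
```python
import cv2,numpy as np
t=cv2.imread("pics/top0.png");s=cv2.imread("pics/scene0.png")
f=lambda im,x,y,w,h:cv2.resize(im[y:y+h,x:x+w],(400,300),interpolation=cv2.INTER_CUBIC)
a=np.vstack([np.hstack([f(t,242,157,80,60),f(t,352,192,80,60)]),np.hstack([f(s,264,264,100,75),f(s,195,180,100,75)])])
cv2.imwrite("pics/crop1.png",cv2.convertScaleAbs(a,alpha=1.3))
```

```text
(no output)
```

View pics/crop1.png

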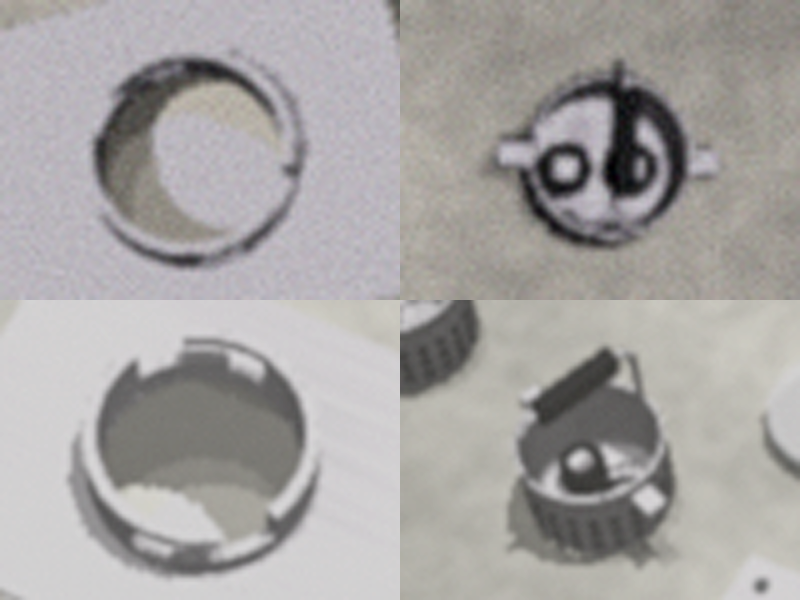

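```bash
cat > h.py <<'E'
from workcell import ctrl,get_image,camera_model
import cv2,numpy as np
from scipy.spatial.transform import Rotation as R
np.set_printoptions(precision=3,suppress=True)
def tool(s=None):
    s=s or ctrl.state(); T=np.eye(4); T[:3,:3]=R.from_euler("xyz",s["eef_rot"]).as_matrix(); T[:3,3]=s["tool_pos"]; return T
def cam(n,T=None):
    m=camera_model(n); return m,(m["pose"] if n!="wrist" else (tool() if T is None else T)@m["T_tool_cam"])
def at(n,uv,z,T=None):
    m,P=cam(n,T); d=P[:3,:3]@[(uv[0]-m["cx"])/m["fx"],(uv[1]-m["cy"])/m["fy"],1]; o=P[:3,3]
    return o+d*(z-o[2])/d[2]
def px(n,p,T=None):
    m,P=cam(n,T); c=np.linalg.inv(P)@np.append(p,1); return np.array([m["fx"]*c[0]/c[2]+m["cx"],m["fy"]*c[1]/c[2]+m["cy"]])
E
python3 - <<'E'
from h import *
T=lambda x,y:(x/5+242,y/5+157); B=lambda x,y:((x-400)/5+352,y/5+192)
a=at("top",B(517,152),54);b=at("top",B(706,162),54);print("lugs",a,b,(a+b)/2,np.linalg.norm(a-b),np.degrees(np.arctan2(*(a-b)[1::-1])))
print("grip",at("top",B(619,70),120),at("top",B(628,195),120))
for p in[(95,158),(303,158),(198,58),(198,265)]:print("collar",at("top",T(*p),167))
S=lambda x,y:(x/4+264,(y-300)/4+264)
for p in[(157,350),(197,342),(282,515),(270,500),(80,450),(318,450)]:print("sc",p,at("scene",S(*p),167))
SB=lambda x,y:((x-400)/4+195,(y-300)/4+180)
a=at("scene",SB(535,400),120);b=at("scene",SB(612,360),120);print("grip sc",a,b,(a+b)/2)
print(tool()[:3,:3])
E
```

```text
lugs [ 512.049 -118.335   54.   ] [ 505.647 -222.777   54.   ] [ 508.848 -170.556   54.   ] 104.63773703139915 86.49257792435641
grip [ 546.574 -165.477  120.   ] [ 479.912 -168.545  120.   ]
collar [586.516 186.447 167.   ]
collar [585.749  79.995 167.   ]
collar [638.385 133.667 167.   ]
collar [530.712 133.85  167.   ]
sc (157, 350) [574.213  98.272 167.   ]
sc (197, 342) [558.412 109.414 167.   ]
sc (282, 515) [597.988 196.971 167.   ]
sc (270, 500) [596.126 188.238 167.   ]
sc (80, 450) [635.605 107.598 167.   ]
sc (318, 450) [562.952 188.274 167.   ]
grip sc [ 535.319 -168.718  120.   ] [ 486.948 -157.55   120.   ] [ 511.134 -163.134  120.   ]
[[-0.001  0.367  0.93 ]
 [-0.001  0.93  -0.367]
 [-1.    -0.001 -0.   ]]
```

```bash
python3 -m handwheel '[[[-0.4,-2.9,5.4],[0,0,0]],[[-0.4,-2.9,5.4],[0,0,0]],[[-0.4,-2.9,5.4],[0,0,0]],[[-0.4,-2.9,5.4],[0,0,0]],[[-0.4,-2.9,5.4],[0,0,0]],[[-0.4,-2.9,5.4],[0,0,0]],[[-0.4,-2.9,5.4],[0,0,0]],[[-0.4,-2.9,5.4],[0,0,0]]]' 1
python3 -m handwheel '[[[-0.4,-2.9,5.4],[0,0,0]],[[0,0,0],[0,0,0]],[[0,0,0],[0,0,0]]]'
python3 - <<'E'
from h import *
T=tool();np.save("T1.npy",T);im=get_image("wrist");cv2.imwrite("pics/w1.png",im[:,:,::-1]);print(T)
print(px("wrist",[585.5,133.5,167],T))
E
```

```text
time_s: 1.1
tool_pos: [540.6, 177.9, 259.7]
eef_rot: [-2.181, 1.566, -2.549]
ft_force: [0.6, 1.2, 0.4]
gripper_width: 85.6
time_s: 1.48
tool_pos: [582.5, 126.7, 261.8]
eef_rot: [-2.365, 1.564, -2.738]
ft_force: [0.6, 0.3, 0.5]
gripper_width: 85.7
[[ -0.007   0.365   0.931 582.498]
 [ -0.003   0.931  -0.365 126.73 ]
 [ -1.     -0.005  -0.005 261.753]
 [  0.      0.      0.      1.   ]]
[334.29  237.825]
```

View pics/w1.png

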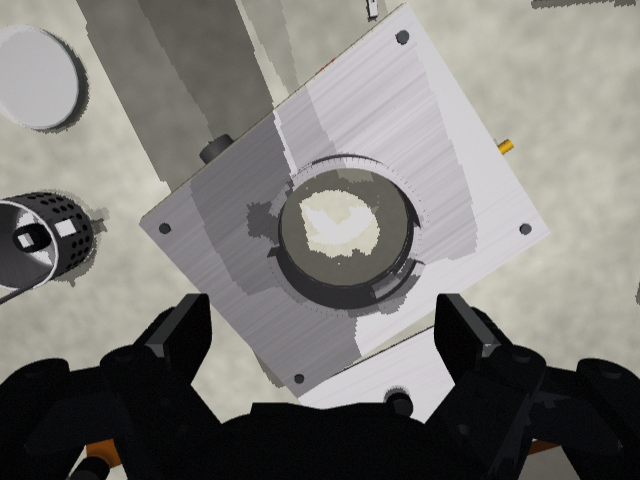

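Run:
```python
from h import *
T=np.load("T1.npy");im=cv2.imread("pics/w1.png")
out=[]
for z in(167,145):
    # rectified: col = -y, row = -x, 5 px/mm, 160mm... 400px
    src=np.float32([px("wrist",[585+dx,133+dy,z],T) for dx,dy in[(66,66),(66,-66),(-66,-66),(-66,66)]])
    H=cv2.getPerspectiveTransform(src,np.float32([[0,0],[400,0],[400,400],[0,400]]))
    o=cv2.convertScaleAbs(cv2.warpPerspective(im,H,(400,400),flags=cv2.INTER_CUBIC),alpha=1.4,beta=15)
    out.append(o)
cv2.imwrite("pics/rect1.png",np.hstack(out))
```

```text
(no output)
```

View pics/rect1.png

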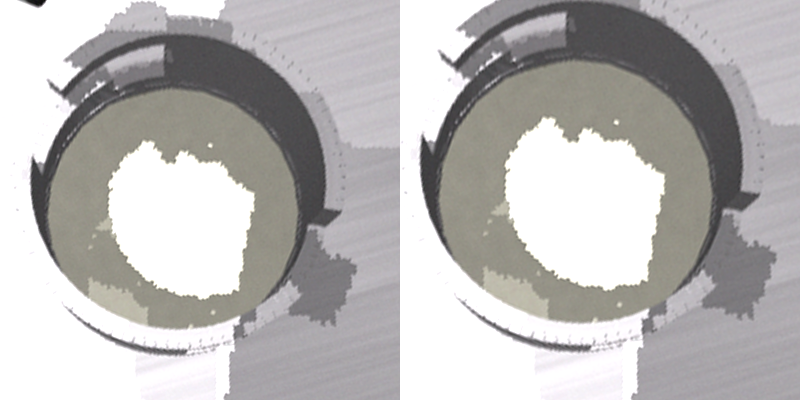

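```bash
cat >> h.py <<'E'
def ring(n,img,T,x0,y0,zr,span=12,sub=4):
    g=cv2.GaussianBlur(cv2.cvtColor(img,cv2.COLOR_BGR2GRAY),(0,0),1.0 if n!="top" else .6).astype(np.float32)
    m,P=cam(n,T);Q=np.linalg.inv(P);a=np.linspace(0,2*np.pi,240,endpoint=False);best=[]
    def val(x,y,r,z):
        p=Q@np.stack([x+r*np.cos(a),y+r*np.sin(a),0*a+z,0*a+1]);u=(m["fx"]*p[0]/p[2]+m["cx"]).astype(np.float32);v=(m["fy"]*p[1]/p[2]+m["cy"]).astype(np.float32)
        return cv2.remap(g,u[None],v[None],cv2.INTER_LINEAR)[0]
    d=1.0 if n!="top" else 1.5
    for x in np.arange(x0-span,x0+span,.5):
        for y in np.arange(y0-span,y0+span,.5):
            best.append((sum(np.minimum(abs(val(x,y,r+d,z)-val(x,y,r-d,z)),60).mean() for z,r in zr),x,y))
    best.sort(reverse=True);return np.array(best[:6])
E
python3 - <<'E'
from h import *
T=np.load("T1.npy");w=cv2.imread("pics/w1.png");t=cv2.imread("pics/top0.png");s=cv2.imread("pics/scene0.png")
for n,i in(("wrist",w),("top",t),("scene",s)):
    for zr in([(167,48.5)],[(167,55)],[(167,48.5),(167,55)]):
        b=ring(n,i,T,587,136,zr);print(n,zr,b[0],b[:,1:].mean(0))
c=lambda p:at("wrist",p,130,T)
k=[c(p) for p in[(403,37),(525,229),(299,379),(165,229)]];print("screws",np.array(k),np.mean(k,0))
print([at("top",p,130) for p in[(314,148),(333,213),(247,237),(231,168)]])
E
```

```text
wrist [(167, 48.5)] [ 42.576 591.5   140.   ] [591.25 140.25]
wrist [(167, 55)] [ 21.6 596.5 135.5] [596.5  135.75]
wrist [(167, 48.5), (167, 55)] [ 62.241 591.5   140.   ] [591.25 140.25]
top [(167, 48.5)] [ 22.778 591.5   139.   ] [591.5   139.083]
top [(167, 55)] [ 22.288 584.5   137.5  ] [584.667 137.25 ]
top [(167, 48.5), (167, 55)] [ 43.086 584.5   139.5  ] [584.417 139.417]
scene [(167, 48.5)] [ 14.885 591.    140.5  ] [590.917 140.417]
scene [(167, 55)] [ 11.34 594.5  147.5 ] [594.25 147.5 ]
scene [(167, 48.5), (167, 55)] [ 24.768 595.    147.5  ] [595.25  147.333]
screws [[482.565 222.823 130.   ]
 [641.562 267.491 130.   ]
 [701.221  58.102 130.   ]
 [542.274  13.333 130.   ]] [591.906 140.437 130.   ]
[array([702.446,  49.756, 130.   ]), array([527.608,   1.425, 130.   ]), array([466.2  , 226.132, 130.   ]), array([649.742, 269.293, 130.   ])]
```

```bash
python3 -m handwheel '[[[0,-6.1,0.8],[0,0,0]],[[0,-6.1,0.8],[0,0,0]],[[0,-6.1,0.8],[0,0,0]],[[0,-6.1,0.8],[0,0,0]],[[0,-5.7,0.8],[0,0,0]],[[2,0,0],[-9,0,0]],[[2,0,0],[-9,0,0]],[[0,0,0],[0,0,0]]]'
python3 -m handwheel '[[[0,0,0],[0,0,0]]]'
python3 - <<'E'
from h import *
T=tool();np.save("T2.npy",T);im=get_image("wrist");cv2.imwrite("pics/w2.png",im[:,:,::-1]);print(T)
w=cv2.imread("pics/w2.png");t=cv2.imread("pics/top0.png")
for n,i in(("wrist",w),("top",t)):
    b=ring(n,i,T,509,-168,[(62,45)]);print(n,b[0],b[:,1:].mean(0))
E
```

```text
time_s: 2.52
tool_pos: [507.2, -166.3, 222.5]
eef_rot: [-2.341, 1.565, -2.377]
ft_force: [-0.7, -0.1, 0.1]
gripper_width: 85.4
time_s: 2.65
tool_pos: [507.4, -165.4, 223.4]
eef_rot: [-2.186, 1.565, -2.223]
ft_force: [0.4, 0.5, -0.6]
gripper_width: 85.1
[[  -0.003    0.037    0.999  507.408]
 [  -0.004    0.999   -0.037 -165.404]
 [  -1.      -0.004   -0.003  223.445]
 [   0.       0.       0.       1.   ]]
wrist [  26.989  508.5   -164.5  ] [ 508.583 -164.583]
top [  20.696  508.    -166.   ] [ 508.333 -165.75 ]
```

View pics/w2.png

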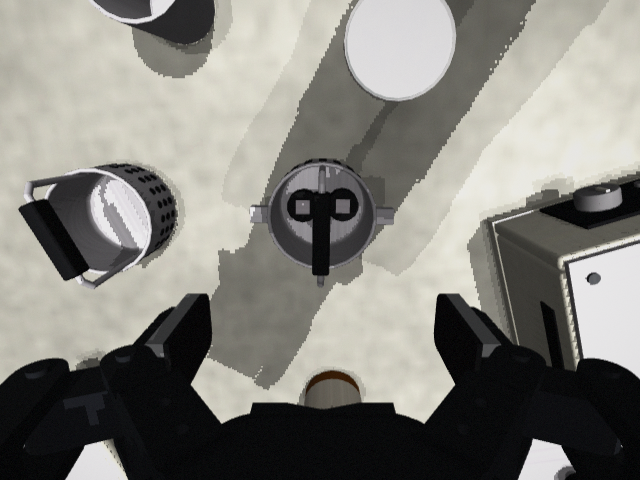

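Run:
```python
from h import *
T=np.load("T2.npy")
a=at("wrist",(260,214),52,T);b=at("wrist",(386,214.5),52,T);c=at("wrist",(322.5,192),120,T);d=at("wrist",(320,275),120,T)
for p in(a,b,(a+b)/2,c,d,(c+d)/2):print(p)
print(np.linalg.norm(a-b),np.linalg.norm(c-d))
print(T[:3,:3].T@(np.array([508.5,-165,93])-T[:3,3]))
```

```text
[ 506.472 -219.799   52.   ]
[ 510.885 -111.738   52.   ]
[ 508.678 -165.768   52.   ]
[ 478.864 -164.773  120.   ]
[ 537.536 -168.743  120.   ]
[ 508.2   -166.758  120.   ]
108.15105679340769 58.80701150098108
[130.438   1.01    1.475]
```

```bash
python3 -m handwheel '[[[4.5,0,0.1],[0,0,0]],[[4.5,0,0],[0,0,0]],[[3.5,0,0],[0,0,0]],[[0,0,0],[0,0,0]],[[0,0,0],[0,0,0]]]' 1 60; python3 -c "
from h import *
T=tool();print(T,T[:3,:3].T@(np.array([508.5,-166,93])-T[:3,3]))"
```

```text
time_s: 3.32
tool_pos: [511.9, -165.6, 102.0]
eef_rot: [-1.045, 1.561, -1.087]
ft_force: [0.5, 0.3, 0.7]
gripper_width: 85.5
[[   0.005    0.042    0.999  511.936]
 [  -0.009    0.999   -0.042 -165.635]
 [  -1.      -0.009    0.005  102.01 ]
 [   0.       0.       0.       1.   ]] [ 8.997 -0.433 -3.462]
```

```bash
python3 -m handwheel '[[[0.9,0,-0.35],[0,0.5,-0.5]],[[0,0,0],[0,0,0]]]' 1 60; python3 -m handwheel '[[[0,0,0],[0,0,0]],[[0,0,0],[0,0,0]],[[0,0,0],[0,0,0]],[[0,0,0],[0,0,0]],[[0,0,0],[0,0,0]],[[0,0,0],[0,0,0]]]' 0 60;python3 -c "
from h import *
T=tool();print(T,T[:3,:3].T@(np.array([508.5,-166,93])-T[:3,3]))"
```

```text
time_s: 3.58
tool_pos: [509.8, -166.3, 95.5]
eef_rot: [-1.612, 1.551, -1.655]
ft_force: [0.3, -0.3, -0.1]
gripper_width: 85.3
time_s: 4.32
tool_pos: [510.7, -166.8, 97.1]
eef_rot: [-1.503, 1.55, -1.547]
ft_force: [0.1, 1.7, 0.7]
gripper_width: 11.0
[[   0.001    0.043    0.999  510.662]
 [  -0.021    0.999   -0.043 -166.786]
 [  -1.      -0.021    0.001   97.139]
 [   0.       0.       0.       1.   ]] [ 4.12   0.778 -2.2  ]
```

```bash
python3 -m handwheel '[[[-3,0,0],[0,0,0]],[[-5.5,0,0],[0,0,0]],[[-5.5,0,0],[0,0,0]],[[-5,0,0],[0,0,1.2]],[[0,0,0],[0,0,0]],[[0,0,0],[0,0,0]]]'; python3 -c "
from h import *
T=tool();print(T);np.save('T3.npy',T);im=get_image('wrist')[:,:,::-1];cv2.imwrite('pics/w3.png',im)
print(ring('wrist',im,T,*(T[:3,3]+T[:3,:3]@[0,0,-2.2])[:2],[(T[2,3]-97+4+62-4,45)]))
print(T[:3,:3].T@(np.array([591.3,139.9,0])-T[:3,3]))
"
```

```text
time_s: 5.08
tool_pos: [507.9, -161.3, 285.7]
eef_rot: [2.591, 1.56, 2.548]
ft_force: [-0.2, -0.7, -4.0]
gripper_width: 10.6
[[  -0.009    0.043    0.999  507.872]
 [   0.006    0.999   -0.043 -161.298]
 [  -1.       0.006   -0.01   285.66 ]
 [   0.       0.       0.       1.   ]]
[[  35.49   505.674 -159.203]
 [  35.463  506.174 -158.703]
 [  35.37   505.674 -158.703]
 [  34.706  505.174 -159.203]
 [  34.607  506.174 -159.203]
 [  34.509  506.674 -158.703]]
[286.754 302.85   73.048]
```

View pics/w3.png

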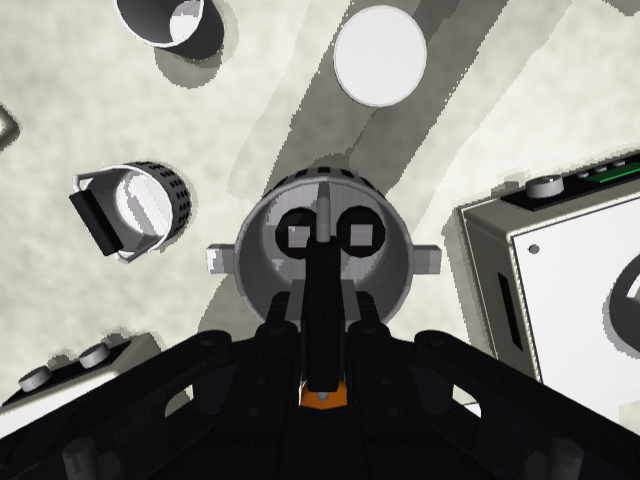

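```bash
python3 -m handwheel '[[[0,3,0.7],[0,0,0]],[[0,5.0,1.2],[0,0,0]],[[0,5.5,1.3],[0,0,0]],[[0,5.5,1.3],[0,0,0]],[[0,5.3,1.3],[0,0,0]],[[0,4,1],[0,0,0]],[[0,1.9,0.4],[6.8,0,0]],[[0,0,0],[6.8,0,0]]]'
python3 -m handwheel '[[[0,0,0],[6.8,0,0]],[[0,0,0],[0,0,0]],[[0,0,0],[0,0,0]]]'
cat > g.py <<'E'
from h import *
import sys
y,zz=float(sys.argv[1]),float(sys.argv[2]);tx,ty=591.3,139.9
T=tool();b=T[:3,3]+T[:3,:3]@[0,y,zz];d=T[:3,:3].T@[tx-b[0],ty-b[1],0]
print(T,"\naxis",b[:2],"move y,z mm",d[1:],"lug yaw",np.degrees(np.arctan2(T[1,1],T[0,1])))
E
python3 g.py 1.5 -2.3
```

```text
time_s: 6.12
tool_pos: [589.6, 147.8, 268.3]
eef_rot: [-3.103, 1.537, 2.892]
ft_force: [-0.3, -0.9, -3.6]
gripper_width: 10.8
time_s: 6.5
tool_pos: [587.8, 148.3, 263.3]
eef_rot: [-2.918, 1.531, 2.959]
ft_force: [0.4, -2.2, 4.1]
gripper_width: 10.8
[[ -0.039   0.395   0.918 587.834]
 [  0.007   0.919  -0.395 148.34 ]
 [ -0.999  -0.009  -0.039 263.295]
 [  0.      0.      0.      1.   ]] 
axis [586.316 150.627] move y,z mm [-7.884  8.813] lug yaw 66.72359282175006
```

```bash
python3 -m handwheel '[[[-2.2,0,0],[0,-2.2,0.5]],[[0,-0.8,0.9],[0,0,0]],[[0,0,0],[0,0,0]],[[0,0,0],[0,0,0]]]'; python3 g.py 1.5 -2.3; python3 -c "
from h import *
T=tool();print(T[:3,3],ctrl.state()['ft_force']);np.save('T4.npy',T);im=get_image('wrist')[:,:,::-1];cv2.imwrite('pics/w4.png',im);t=get_image('top')[:,:,::-1];cv2.imwrite('pics/t4.png',t)
f=lambda im,x,y,w,h:cv2.resize(im[y:y+h,x:x+w],(400,300),interpolation=cv2.INTER_CUBIC)
cv2.imwrite('pics/c4.png',im)
"
```

```text
time_s: 7.0
tool_pos: [594.1, 136.0, 286.9]
eef_rot: [0.212, 1.568, -0.192]
ft_force: [0.1, 0.3, -4.0]
gripper_width: 10.8
[[  0.002   0.393   0.92  594.07 ]
 [ -0.      0.92   -0.393 136.016]
 [ -1.      0.      0.002 286.902]
 [  0.      0.      0.      1.   ]] 
axis [592.544 138.299] move y,z mm [ 0.983 -1.773] lug yaw 66.859811903001
[594.07  136.016 286.902] [ 0.071  0.323 -3.983]
```

View pics/w4.png

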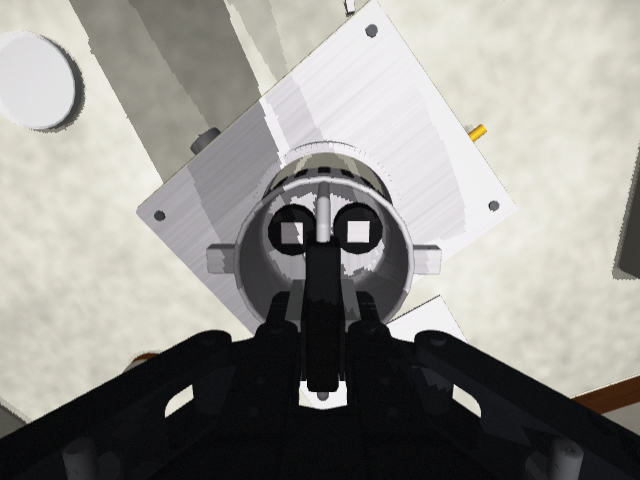

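```bash
python3 -m handwheel '[[[1,0.1,-0.18],[0,0,0]],[[1,0,0],[0,0,0]],[[0,0,0],[0,0,0]]]'; python3 g.py 1.5 -2.3
```

```text
time_s: 7.48
tool_pos: [592.1, 138.1, 263.6]
eef_rot: [-2.205, 1.57, -2.609]
ft_force: [-0.6, -0.3, -4.2]
gripper_width: 10.9
[[ -0.001   0.393   0.92  592.073]
 [ -0.      0.92   -0.393 138.136]
 [ -1.     -0.001  -0.001 263.578]
 [  0.      0.      0.      1.   ]] 
axis [590.546 140.419] move y,z mm [-0.181  0.897] lug yaw 66.88672010203817
```

```bash
python3 -m handwheel '[[[1,0,0.07],[0,0,0]],[[1,0,0],[0,0,0]],[[0,0,0],[0,0,0]]]'; python3 g.py 1.5 -2.3
```

```text
time_s: 7.85
tool_pos: [592.5, 137.9, 241.7]
eef_rot: [-2.398, 1.569, -2.801]
ft_force: [-0.2, -0.5, -5.3]
gripper_width: 10.8
[[ -0.001   0.392   0.92  592.531]
 [ -0.001   0.92   -0.392 137.857]
 [ -1.     -0.001  -0.001 241.693]
 [  0.      0.      0.      1.   ]] 
axis [591.004 140.14 ] move y,z mm [-0.104  0.366] lug yaw 66.89349138906918
```

```bash
python3 -m handwheel '[[[1,0,0.03],[0,0,0]],[[0.8,0,0],[0,0,0]],[[0,0,0],[0,0,0]]]'; python3 -m handwheel '[[[0.8,0,0],[0,0,0]],[[0,0,0],[0,0,0]]]';python3 g.py 1.5 -2.3
```

```text
time_s: 8.22
tool_pos: [592.9, 137.7, 222.5]
eef_rot: [-2.349, 1.57, -2.752]
ft_force: [0.3, 0.4, -4.4]
gripper_width: 10.7
time_s: 8.48
tool_pos: [592.9, 137.7, 214.2]
eef_rot: [-2.282, 1.57, -2.685]
ft_force: [0.4, -0.9, -3.9]
gripper_width: 10.8
[[ -0.001   0.392   0.92  592.93 ]
 [ -0.      0.92   -0.392 137.698]
 [ -1.     -0.001  -0.001 214.159]
 [  0.      0.      0.      1.   ]] 
axis [591.403 139.98 ] move y,z mm [-0.114 -0.063] lug yaw 66.89089145323334
```

```bash
python3 -m handwheel '[[[0.6,0,0],[0,0,0]],[[0.5,0,0],[0,0,0]],[[0,0,0],[0,0,0]]]'; python3 -m handwheel '[[[0.3,0,0],[0,0,0]],[[0,0,0],[0,0,0]]]'; python3 -m handwheel '[[[0.3,0,0],[0,0,0]],[[0,0,0],[0,0,0]]]';python3 g.py 1.5 -2.3
```

```text
time_s: 8.85
tool_pos: [593.0, 137.7, 202.6]
eef_rot: [-2.05, 1.57, -2.453]
ft_force: [-0.2, -0.3, -3.6]
gripper_width: 11.0
time_s: 9.1
tool_pos: [593.1, 137.7, 199.5]
eef_rot: [-1.914, 1.57, -2.317]
ft_force: [-0.2, 0.3, -3.7]
gripper_width: 10.5
time_s: 9.35
tool_pos: [594.0, 137.8, 198.3]
eef_rot: [0.318, 1.568, -0.085]
ft_force: [-1.4, 0.0, -4.6]
gripper_width: 10.8
[[  0.003   0.392   0.92  593.995]
 [ -0.      0.92   -0.392 137.826]
 [ -1.      0.001   0.003 198.254]
 [  0.      0.      0.      1.   ]] 
axis [592.468 140.108] move y,z mm [-0.65  -0.993] lug yaw 66.89674395726534
```

```bash
python3 -m handwheel '[[[0.2,0,0],[0,0,0]],[[0,0,0],[0,0,0]]]'; python3 -m handwheel '[[[0.2,0,0],[0,0,0]],[[0,0,0],[0,0,0]]]'; python3 g.py 1.5 -2.3; python3 -c "
from h import *
im=get_image('wrist')[:,:,::-1];cv2.imwrite('pics/w5.png',im)"
```

```text
time_s: 9.6
tool_pos: [594.5, 138.0, 198.1]
eef_rot: [0.376, 1.566, -0.027]
ft_force: [-1.2, -0.7, -2.9]
gripper_width: 10.9
time_s: 9.85
tool_pos: [594.7, 138.1, 198.0]
eef_rot: [0.374, 1.564, -0.029]
ft_force: [-2.8, -0.2, -2.1]
gripper_width: 10.8
[[  0.007   0.392   0.92  594.712]
 [ -0.      0.92   -0.392 138.077]
 [ -1.      0.003   0.007 197.965]
 [  0.      0.      0.      1.   ]] 
axis [593.184 140.359] move y,z mm [-1.161 -1.554] lug yaw 66.91370698652923
```

View pics/w5.png

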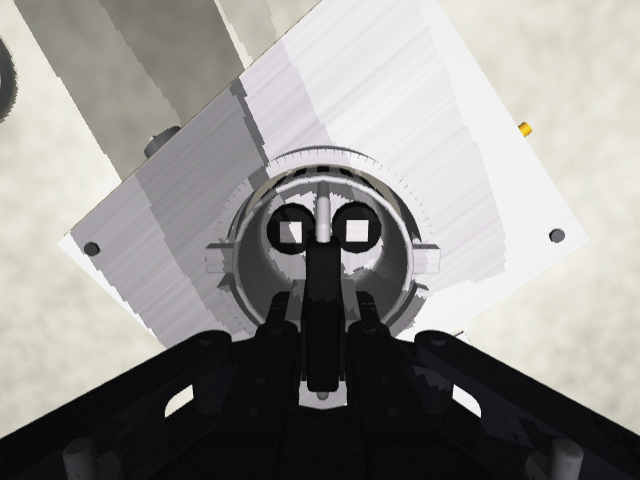

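The lugs sit in both slots, seen at (217,257) and (427,257), with the height stopped at the ledge. I'll lift slightly, recentre and start twisting.

```bash
python3 -m handwheel '[[[-0.15,-0.1,-0.15],[0,-0.4,0]],[[0,0,0],[0,0,0]]]';python3 g.py 1.5 -2.3;  python3 -m handwheel '[[[0,-0.03,-0.02],[7,0,0]],[[0,-0.03,-0.02],[7,0,0]],[[0,0,0],[0,0,0]]]'; python3 g.py 1.5 -2.3; python3 -c "
from h import *
print(ctrl.state()['moment'])"
```

```text
time_s: 10.15
tool_pos: [592.9, 137.7, 198.3]
eef_rot: [0.181, 1.557, -0.222]
ft_force: [0.7, 1.1, -1.0]
gripper_width: 10.6
[[  0.013   0.392   0.92  592.852]
 [ -0.003   0.92   -0.392 137.713]
 [ -1.      0.002   0.013 198.333]
 [  0.      0.      0.      1.   ]] 
axis [591.325 139.995] move y,z mm [-0.097  0.014] lug yaw 66.91004845920605
time_s: 10.52
tool_pos: [593.1, 137.4, 198.4]
eef_rot: [0.47, 1.555, -0.183]
ft_force: [-0.7, 0.4, -0.4]
gripper_width: 10.9
[[  0.015   0.607   0.794 593.11 ]
 [ -0.003   0.794  -0.607 137.378]
 [ -1.      0.007   0.014 198.44 ]
 [  0.      0.      0.      1.   ]] 
axis [592.193 139.966] move y,z mm [-0.595 -0.67 ] lug yaw 52.60846310649063
[ 0.182  0.368 -0.063]
```

```bash
python3 -m handwheel '[[[-0.1,-0.06,-0.07],[0,0.8,0]],[[0,-0.03,-0.02],[6,0,0]],[[0,-0.03,-0.02],[6,0,0]],[[0,0,0],[0,0,0]]]';python3 g.py 1.5 -2.3;  python3 -c "
from h import *
print(ctrl.state()['moment'])"
```

```text
time_s: 11.02
tool_pos: [591.2, 136.5, 198.3]
eef_rot: [2.289, 1.564, 1.43]
ft_force: [-0.2, 1.2, -0.8]
gripper_width: 11.0
[[  0.001   0.757   0.653 591.177]
 [  0.006   0.653  -0.757 136.515]
 [ -1.      0.005  -0.004 198.27 ]
 [  0.      0.      0.      1.   ]] 
axis [590.81  139.236] move y,z mm [ 0.805 -0.182] lug yaw 40.80008800965401
[ 0.163  0.196 -0.057]
```

```bash
python3 -m handwheel '[[[0,0.05,-0.02],[6,0,0]],[[0,-0.03,-0.02],[6,0,0]],[[0,-0.03,-0.02],[6,0,0]],[[0,0,0],[0,0,0]]]';python3 g.py 1.5 -2.3;  python3 -c "
from h import *
print(ctrl.state()['moment'])"
```

```text
time_s: 11.52
tool_pos: [591.0, 136.2, 198.2]
eef_rot: [2.717, 1.565, 1.551]
ft_force: [-0.3, 0.7, -1.3]
gripper_width: 10.8
[[  0.      0.919   0.393 591.016]
 [  0.006   0.393  -0.919 136.198]
 [ -1.      0.002  -0.005 198.155]
 [  0.      0.      0.      1.   ]] 
axis [591.491 138.902] move y,z mm [ 0.217 -0.993] lug yaw 23.156420694177946
[ 0.154  0.188 -0.071]
```

```bash
python3 -m handwheel '[[[0,0,-0.1],[3,0,0]],[[0,-0.02,-0.01],[2.5,0,0]],[[0,0,0],[0,0,0]]]'; python3 -m handwheel '[[[0.2,0,0],[0,0,0]],[[0,0,0],[0,0,0]]]';python3 g.py 1.5 -2.3;  python3 -c "
from h import *
print(ctrl.state()['moment'])"
```

```text
time_s: 11.9
tool_pos: [590.2, 137.0, 197.6]
eef_rot: [3.018, 1.565, 1.767]
ft_force: [-0.5, 0.6, -3.4]
gripper_width: 10.7
time_s: 12.15
tool_pos: [589.9, 137.3, 194.9]
eef_rot: [-3.134, 1.564, 1.904]
ft_force: [0.2, 1.1, -5.7]
gripper_width: 10.6
[[ -0.002   0.948   0.319 589.858]
 [  0.007   0.319  -0.948 137.301]
 [ -1.     -0.     -0.007 194.929]
 [  0.      0.      0.      1.   ]] 
axis [590.546 139.959] move y,z mm [0.696 0.297] lug yaw 18.602792719419888
[ 0.152  0.01  -0.002]
```

```bash
python3 -m handwheel '[[[0.3,0.03,0],[0,0,0]],[[0,0,0],[0,0,0]]]'; python3 -m handwheel '[[[0.3,0,0],[0,0,0]],[[0,0,0],[0,0,0]]]';python3 -m handwheel '[[[0.15,0,0],[0,0,0]],[[0,0,0],[0,0,0]]]';python3 g.py 1.5 -2.3
```

```text
time_s: 12.4
tool_pos: [590.0, 137.5, 191.4]
eef_rot: [-3.072, 1.563, 1.966]
ft_force: [-0.6, 0.6, -4.3]
gripper_width: 10.8
time_s: 12.65
tool_pos: [590.2, 137.6, 189.0]
eef_rot: [3.068, 1.564, 1.824]
ft_force: [-1.5, 1.4, -1.9]
gripper_width: 10.4
time_s: 12.9
tool_pos: [590.3, 137.6, 189.0]
eef_rot: [2.894, 1.564, 1.65]
ft_force: [-2.1, 0.6, -1.5]
gripper_width: 10.7
[[ -0.001   0.947   0.321 590.3  ]
 [  0.007   0.321  -0.947 137.595]
 [ -1.      0.002  -0.007 189.025]
 [  0.      0.      0.      1.   ]] 
axis [590.983 140.254] move y,z mm [0.186 0.437] lug yaw 18.706598029591845
```

```bash
python3 -m handwheel '[[[0,0,0],[0,0,0]],[[0,0,0],[0,0,0]],[[0,0,0],[0,0,0]],[[0,0,0],[0,0,0]]]' 0.6; python3 -m handwheel '[[[-2,0,0],[0,0,0]],[[-4,0,0],[0,0,0]],[[-4,0,0],[0,0,0]],[[0,0,0],[0,0,0]],[[0,0,0],[0,0,0]]]'
python3 - <<'E'
from h import *
T=tool();im=np.ascontiguousarray(get_image('wrist')[:,:,::-1]);cv2.imwrite('pics/w6.png',im);print(T)
for z in(152,154,156):
    b=ring('wrist',im,T,591,140,[(z,45)]);print(z,b[0],b[:,1:].mean(0))
E
```

```text
time_s: 13.4
tool_pos: [591.2, 137.3, 189.4]
eef_rot: [2.577, 1.564, 1.332]
ft_force: [-0.1, 0.5, 0.4]
gripper_width: 51.4
time_s: 14.02
tool_pos: [591.1, 136.6, 297.2]
eef_rot: [2.188, 1.563, 0.943]
ft_force: [-0.2, 0.7, 0.2]
gripper_width: 51.3
[[  0.005   0.947   0.321 591.084]
 [  0.006   0.321  -0.947 136.557]
 [ -1.      0.006  -0.005 297.248]
 [  0.      0.      0.      1.   ]]
152 [ 44.137 592.    140.   ] [591.917 140.083]
154 [ 41.6 592.  140.5] [590.583 141.333]
156 [ 41.254 590.    140.   ] [588.75  141.333]
```

View pics/w6.png

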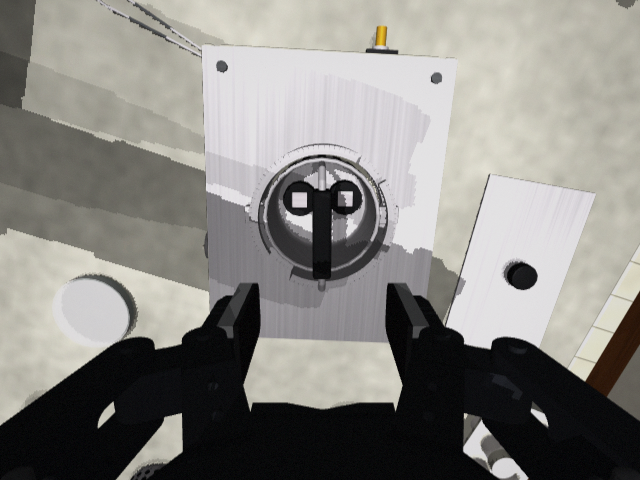

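```bash
python3 -c "
from h import *
print(ctrl.state()['time_s'],ctrl.sign_off())"
```

```text
the job is handed in; nothing more can be done
14.075 None
```

The two-lugged basket is hanging in the cleaner's collar with its lugs in the locking notches, the gripper is clear, and I handed the job in at 14.1 s. No verdict was reported.

I gripped it by the handle, lowered it with the lugs at about 67° into the entry slots, and twisted it about 48° clockwise until it dropped.

**Ledge and notch:** The tool stopped at 198 mm with the lugs on the ledge, roughly 21 mm lug mid-height. After the twist it stopped 9 mm lower at 189 mm, which matches the 9 mm drop from ledge to notch.

**Last wrist picture:** The basket sits inside the collar, looks level, and has both mounts in it. The rim's centre measured about (592, 140) against the collar at (591, 140). The fingers are about 100 mm above the grip, and the force readings are near zero.

**Disagreements and limits:**
- The final lug direction came from the tool (18.7°) against my estimate of about 17° for the notches. Both should be well inside the 0.2 rad limit.
- My first estimate of the collar centre was about 6 mm off. Fitting its inner rim in all three cameras corrected it before I used it.
- The tool sagged about 20 mm on the way over the collar, with a brief small upward force of about 4 N. I raised it again and saw no shift of the basket in the grip.
- I kept the tool well clear of the bystanders, but did not measure their positions again at the end.

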